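# Load the red-stone dop into the sprung chuck and hold it home

## Task

Take the dop with the red stone out of the wooden rack by its brass body and push its steel shank down into the spring-loaded chuck until its flange sits flat on the chuck's steel stop ring, firmly but without ramming it. Finish while still holding it pressed down there, because the spring throws it out when it is let go; do not press on the stone, and leave the other dops and the things on the bench where they are.

Things in the scene. Friction and masses are not known exactly. Their poses are not given: they have to be found in the camera images.
- red_grip (a point): the dop to load: mid-grip of its upright brass body (24 mm diameter, 44 mm tall, dark knurling rings, red flange below, red stone on top); z is the dop's axis. It lies 24 mm above the flange's top, 30 mm above the flange's underside, 54 mm above the shank's foot, 20 mm below the body's top, 35 mm below the stone's top. Mass about 260 g
- red_shoulder (a point): centre of the underside of the red dop's flange (36 mm diameter, 6 mm thick), the face that must meet the stop ring. Below it the steel shank, 16 mm in diameter, 24 mm long, tapered to 10 mm over its last 5 mm. At the start the flange rests on the rack with the shank in a hole
- red_stone: the faceted red stone fixed on top of the red dop, 17 mm wide, 10 mm high; origin at its underside, 25 mm above the grip point; it must not be pressed on (over 3 N counts)
- green_grip (a point): turned brass dop (stone holder) standing upright in one of the rack's three holes, with a green stone and a green flange; leave it. The same grip point as on the red one. Same build and size as the red one.
- blue_grip (a point): turned brass dop (stone holder) standing upright in one of the rack's three holes, with a blue stone and a blue flange; leave it. The same grip point as on the red one. Same build and size as the red one.
- rack: fixed dark wooden block 60 mm (its x) by 220 mm (its y) by 40 mm high with three holes 20 mm in diameter, 75 mm apart along its y; the dops stand in them with their flanges on its top, any dop in any hole; origin at the centre of its underside
- stop_ring: bright steel stop ring on top of the chuck, outer diameter 52, bore 20, 10 mm thick; origin at its underside's centre, z up; the flange rests on its top. Below it a fixed dark steel block 56 x 56 mm on a green foot 100 x 90 x 10 mm, with a knurled screw low on one side; nothing but the ring is higher than 72 mm
- seat (a point): centre of the ring's top face, 82 mm above the table, on the chuck's vertical axis; the dop is home when the centre of its flange's underside comes here
- plunger (a joint): downward travel (m) of the sprung brass plunger in the bore: 0 at rest, top 6 mm below the ring's top; 0.018 with the flange on the ring (it could go to 0.024). The spring pushes up 5 N at rest, 11.3 N at 0.018, more than the dop weighs. A red pointer falls to a green line. Good hold: 3 to 25 N on the ring, so 14 to 36 N of push in all; over 45 N on the ring is ramming
- loupe: brass folding loupe lying flat, 67 x 32 x 12 mm, a bystander
- tweezers: steel tweezers lying flat, 120 mm long, a bystander
- paste_jar: amber jar with black cap, 48 mm in diameter, 45 mm high, a bystander
- stone_tray: white tray 90 x 120 x 18 mm with small coloured stones in it, a bystander
- bench_brush: flat brush with wooden handle, 180 mm long, a bystander
Things that resemble listed ones, but are neither listed nor needed, are in the scene too. Of the things that look like the part that bears stop_ring, the larger one is meant.

How it is judged:
On the way, in this order (a step that is already met when the one before it is completed fails the run):
1. the red dop is held by the fingers, lifted clear of the rack (z of red_shoulder in the frame of rack above 0.068 m and contact force between the fingers and red_dop above 1 N), for 0.1 s.
2. the red dop's shank is in the chuck's bore and has begun to push the plunger down (value of joint plunger above 0.003 m and horizontal distance between red_shoulder and seat below 0.006 m and height (world z) of red_shoulder below 0.1 m), for 0.05 s.
At the end, for the whole second after the job is handed in: for the last second the fingers keep the red dop pressed home: plunger down over 16.5 of 18 mm, flange within 4 mm of the seat, upright within 4 degrees, 1 to 45 N between dop and ring, dop still; other dops within 15 mm and bystanders within 20 mm of their starts (value of joint plunger above 0.0165 m and distance between red_shoulder and seat below 0.004 m and angle between red_shoulder's own z axis and vertical below 0.07 rad and contact force between red_dop and stop_ring between 1 and 45 N and contact force between the fingers and red_dop above 1 N and linear speed of red_dop below 0.02 m/s and distance of each of green_grip, blue_grip from where it was at the start of the episode below 0.015 m and distance of each of loupe, tweezers, paste_jar, stone_tray, bench_brush from where it was at the start of the episode below 0.02 m); the arm keeps its last pose, push and grip.
It fails at once if the red stone is pressed by the robot (over 3 N) (contact force between any of the fingers, the arm and red_stone above 3 N).
It fails at once if the dop is rammed against the stop ring (over 70 N) (contact force between red_dop and stop_ring above 70 N).
It fails at once if another dop is moved by more than 15 mm (distance of any of green_grip, blue_grip from where it was at the start of the episode above 0.015 m).
It fails at once if a bystander is moved by more than 20 mm (distance of any of loupe, tweezers, paste_jar, stone_tray, bench_brush from where it was at the start of the episode above 0.02 m).
It also fails if it takes over 43 s, if anything falls off the work surface, if the arm or the gripper's body presses on something with over 40 N, if the wrist force passes 120 N, or if a joint passes its speed limit or range.

## Robot

A 7-joint arm with a two-finger parallel gripper is mounted at the origin on the work surface. World frame = base frame: x ahead of the robot, y to its left, z up, the work surface at z = 0. Lengths are in m, angles in rad, forces in N, time in s.
With the tool pointing down it reaches from about 0.4 to 0.9 m from the base axis. Payload 5.6 kg.
Tool frame: the origin (TCP) lies midway between the tips of the shut fingers; the grasp point (between the pads) lies 19 mm behind it; y points along the fingers, z is the direction in which the jaws open and shut, and the axes are right-handed (so a half turn about y gives the same grasp; the last joint's range is limited). The gripper opens to 92 mm and grips with 3 to 60 N. Pads are 20 mm wide; open, the fingers measure 128 mm over their backs; the gripper's body (75 mm by 189 mm) begins 69 mm behind the grasp point.
Start: joints at [-1.331, 0.468, -0.012, 1.603, 0.006, 1.071, -0.056], TCP at [0.181, 0.624, 0.215] pointing down, gripper open.
Joint ranges: [-2.53, 2.53], [-0.31, 2.02], [-1.57, 1.55], [0.28, 2.44], [-1.29, 4.43], [0.15, 1.84], [-2.92, 2.92]. Speed limits (rad/s): [2.57, 2.57, 3.14, 3.14, 3.14, 3.14, 3.14].

## Interface

Orientations are given as a 3x3 rotation matrix whose columns are the frame's x, y, z axes.
In Python, from station import env, effector, solver, viewer, workorder, search_frame, tip_of gives the robot as it stands. Calls block until the motion is done:
- env.reach(position, orientation): joint-space move of the TCP to a pose.
- env.movel(position, frame=None, rate=0.15): straight line of the TCP; frame=None keeps the orientation; rate is the mean speed in m/s.
- env.goto_joints(angles): joint-space move.
- effector.release() and effector.grasp(squeeze=None): open the fingers fully, or close them until they stop; squeeze is the grip in N (None keeps the last).
- env.pause(seconds).
- solver.inverse_kinematics(position, orientation): joint angles nearest the present ones, or None.
- env.sense(): the state.
- viewer.read_camera(name): name is "scene" or "top" or "wrist"; returns (picture, depth): 480x640x3 uint8, red, green, blue; 480x640 float32, m along the optical axis (not along the pixel's ray), 0 where there is no reading.
- viewer.camera_info(name): a dict with "intrinsics" (3x3 intrinsics, pixels), "dist_coeffs" ([k1, k2, p1, p2, k3] as OpenCV has them; the pictures are not rectified), "eye" and "rotation" of the camera in the world; the wrist camera has in their place "T_tool_cam" (4x4, takes a point from camera to tool coordinates, whose origin is the TCP and whose axes are the tool frame's). Camera axes: x right, y up, looking along -z (the intrinsics and any distortion apply to the point x, -y, -z); pixel columns grow to the right and rows downward; lengths in m; the calibration is good to about 2 mm. A picture is of the moment at which its call begins: read the wrist's pose just before it. camera_info takes no time and is no camera call.
A pose or a line that the arm cannot do raises env.PlanningError and nothing moves.
- workorder.finish_job(): hands the job in, once; it reports no verdict.
Trained networks look in the newest picture that a camera, given by its name, has taken for a name from the list of things; names that differ only in an ending like _2 or _b are one class to them, and where a whole thing is asked for, a point or a joint stands for the part that bears it (a point fixed in the world has none). Each returns a list of dicts, best first, with "score" (0 to 1); they miss things now and then, are a little off and sometimes report something else, mostly with a low value. They report only what shows in the picture. A call takes as long as a camera call. They do not tell look-alikes from the thing itself.
- search_frame(camera, name): "at" ([x, y, z] in m, in world coordinates, good to about 4 mm: the middle of the surface that is visible of it).
- tip_of(camera, name): "at" ([x, y, z] in m, in world coordinates, good to about 4 mm: a listed point, or the origin of a listed thing).
The state is a dict: "t": time; "joint_positions": joint angles; "joint_velocities": joint speeds; "tau": joint torques, N m; "ee_pos": TCP position; "tcp_rot": TCP orientation; "wrist_force": force on the tool from outside, world axes, zero at the start; "moment": the same for the moment, N m; "gripper_width": finger opening in m.
Only numpy, scipy, OpenCV 4.12 (cv2) and the standard library are available. Lean on these libraries where they do the work, as an engineer would, in place of code of your own. Each camera call takes 0.05 s, during which the arm holds its last target.

## Working session

There is one attempt and no reset: what is moved stays moved. The work goes in short steps, each a Python script; the robot and the scene stay as the last script left them, time stands still between calls to the robot, and variables do not carry over. Pictures are saved under pics/ and viewed, and the job is handed in when it is done.

```bash
ls; mkdir -p pics
python3 - <<'E'
from station import env, effector, solver, viewer, workorder, search_frame, tip_of
import cv2, numpy as np
s=env.sense(); print(s['t'],s['ee_pos'],s['tcp_rot'],s['gripper_width'],s['wrist_force'])
for c in ['scene','top']:
    p,d=viewer.read_camera(c); cv2.imwrite(f'pics/{c}0.png',p[:,:,::-1]); np.savez(f'pics/{c}0.npz',p=p,d=d)
    i=viewer.camera_info(c); print(c,i)
    for n in ['red_grip','stop_ring','rack','seat','green_grip','blue_grip']:
        print(n,[(np.round(r['at'],4).tolist(),round(r['score'],2)) for r in tip_of(c,n)][:4])
print(env.sense()['t'])
E
```

```text
pics
0.0 [0.18129632 0.62359579 0.21367971] [[ 9.60258157e-01 -3.37442698e-04  2.79113165e-01]
 [-2.79113331e-01 -1.68312543e-03  9.60256692e-01]
 [ 1.45750856e-04 -9.99998527e-01 -1.71041968e-03]] 0.09219414130235673 [-0.54180839 -0.32666737  0.70417805]
scene {'intrinsics': array([[532.83682777,   0.        , 312.13328483],
       [  0.        , 532.83682777, 239.37453785],
       [  0.        ,   0.        ,   1.        ]]), 'dist_coeffs': array([-0.1594023,  0.       ,  0.       ,  0.       ,  0.       ]), 'eye': array([1.00243718, 0.52121106, 0.81371081]), 'rotation': array([[-0.80539697, -0.41372722,  0.42445907],
       [ 0.59268171, -0.57178595,  0.56726468],
       [ 0.00800689,  0.70844238,  0.70572323]])}
red_grip [([0.5654, 0.205, 0.0902], 0.73), ([0.566, 0.2047, 0.0688], 0.64)]
stop_ring [([0.5543, -0.1596, 0.0719], 0.66), ([0.405, -0.1723, 0.0541], 0.6)]
rack [([0.5701, 0.2049, -0.0007], 0.91)]
seat [([0.4055, -0.1721, 0.0584], 0.71), ([0.5568, -0.1573, 0.0829], 0.61)]
green_grip [([0.5847, 0.1335, 0.0706], 0.76)]
blue_grip [([0.5499, 0.2784, 0.0724], 0.84)]
top {'intri
[... 163 characters left out ...]
'dist_coeffs': array([0.03602963, 0.        , 0.        , 0.        , 0.        ]), 'eye': array([ 0.42242148, -0.09966797,  1.28169127]), 'rotation': array([[-9.03754484e-03,  9.93789016e-01, -1.10913096e-01],
       [-9.99958217e-01, -9.13412117e-03, -3.62644830e-04],
       [-1.37348611e-03,  1.10905185e-01,  9.93830043e-01]])}
red_grip [([0.5661, 0.1995, 0.0658], 0.66), ([0.7809, 0.0243, -0.0017], 0.45)]
stop_ring [([0.5539, -0.1605, 0.0711], 0.78), ([0.4054, -0.1716, 0.0538], 0.43)]
rack [([0.5638, 0.203, -0.002], 0.85)]
seat [([0.5576, -0.1642, 0.0828], 0.75)]
green_grip [([0.5829, 0.1294, 0.0691], 0.7)]
blue_grip [([0.5528, 0.2797, 0.0691], 0.72), ([0.552, -0.1649, 0.0843], 0.69)]
0.7
```

View pics/scene0.png

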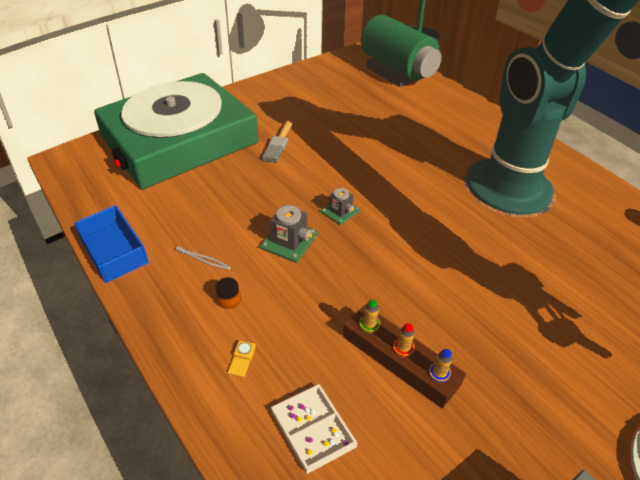

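View pics/top0.png

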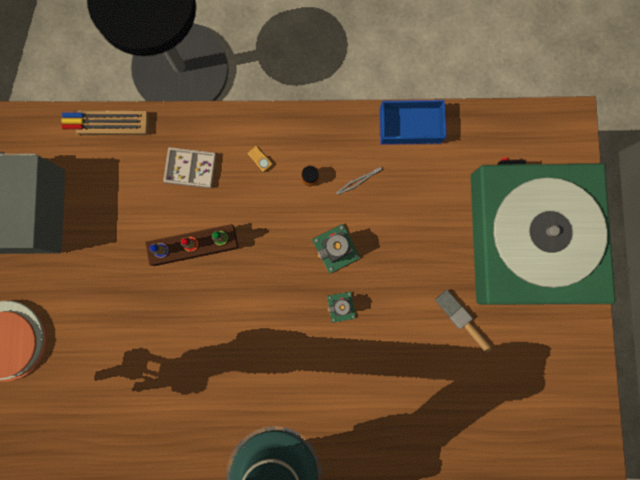

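```bash
cat > h.py <<'E'
from station import env, effector, solver, viewer, workorder, search_frame, tip_of
import cv2, numpy as np
def cloud(d,i,R=None,t=None,mask=None):
    v,u=np.nonzero((d>0) if mask is None else (mask&(d>0)))
    q=cv2.undistortPoints(np.c_[u,v].astype(float).reshape(-1,1,2),i['intrinsics'],i['dist_coeffs']).reshape(-1,2)
    z=d[v,u]; P=np.c_[q[:,0]*z,-q[:,1]*z,-z]
    if R is None: R,t=i['rotation'],i['eye']
    return P@np.asarray(R).T+t,u,v
def wrist(name):
    s=env.sense(); p,d=viewer.read_camera('wrist'); cv2.imwrite(f'pics/{name}.png',p[:,:,::-1])
    i=viewer.camera_info('wrist'); T=i['T_tool_cam']; Rt=np.array(s['tcp_rot']); tt=np.array(s['ee_pos'])
    np.savez(f'pics/{name}.npz',p=p,d=d)
    return p,d,i,Rt@T[:3,:3],Rt@T[:3,3]+tt
E
python3 - <<'E'
from h import *
a=np.load('pics/scene0.npz');p=a['p'][:,:,::-1]
A=cv2.resize(p[180:270,250:370],None,fx=5,fy=5,interpolation=cv2.INTER_CUBIC)[:, :400*2]
B=cv2.resize(p[290:405,335:470],None,fx=4,fy=4,interpolation=cv2.INTER_CUBIC)
cv2.imwrite('pics/cA.png',A);cv2.imwrite('pics/cB.png',B)
for c in ['scene','top']:
    a=np.load(f'pics/{c}0.npz');P,u,v=cloud(a['d'],viewer.camera_info(c))
    m=(abs(P[:,0]-.555)<.05)&(abs(P[:,1]+.16)<.05)&(P[:,2]>.075)
    print(c,m.sum(),P[m].min(0),P[m].max(0),np.median(P[m],0))
    c0=a['p'][v,u].astype(int)
    for n,cc in (('red',(c0[:,0]>120)&(c0[:,1]<60)&(c0[:,2]<60)),('grn',(c0[:,1]>90)&(c0[:,0]<70)&(c0[:,2]<70)),('blu',(c0[:,2]>100)&(c0[:,0]<90)&(c0[:,1]<90))):
        m=cc&(abs(P[:,0]-.565)<.06)&(abs(P[:,1]-.205)<.12)&(P[:,2]>.085)
        if m.sum(): print(n,m.sum(),(P[m].min(0)+P[m].max(0))/2,P[m].max(0))
i=viewer.camera_info('wrist'); print(i)
E
```

```text
scene 370 [ 0.53032013 -0.18236995  0.07508073] [ 0.58254683 -0.13054719  0.08586194] [ 0.55705805 -0.15492076  0.08066204]
red 66 [0.56732292 0.20371021 0.09847837] [0.57456107 0.21408457 0.10751197]
grn 48 [0.58278113 0.13248197 0.10278351] [0.58995046 0.13995756 0.1063239 ]
blu 62 [0.55335464 0.28047716 0.10340376] [0.56169887 0.28700689 0.10699263]
top 324 [ 0.52106144 -0.18984308  0.07500556] [ 0.57919008 -0.13392124  0.08765514] [ 0.55442298 -0.1583502   0.08029799]
red 28 [0.56580957 0.20792143 0.09914203] [0.57370512 0.21588075 0.10897697]
grn 23 [0.5793776  0.13495987 0.09913406] [0.58559649 0.14203568 0.10887615]
blu 26 [0.55048786 0.27961681 0.10168617] [0.55686066 0.28517912 0.10709014]
{'intrinsics': array([[402.85527938,   0.        , 316.01560211],
       [  0.        , 402.85527938, 233.99578794],
       [  0.        ,   0.        ,   1.        ]]), 'dist_coeffs': array([-0.07303104,  0.        ,  0.        ,  0.        ,  0.        ]), 'T_tool_cam': array([[ 7.44745673e-04, -9.67714477e-01, -2.52047884e-01,
        -7.18550990e-02],
       [ 7.70683820e-05,  2.52048008e-01, -9.67714728e-01,
        -1.69132393e-01],
       [ 9.99999720e-01,  7.01276434e-04,  2.62291853e-04,
        -9.90682144e-04],
       [ 0.00000000e+00,  0.00000000e+00,  0.00000000e+00,
         1.00000000e+00]])}
```

View pics/cA.png

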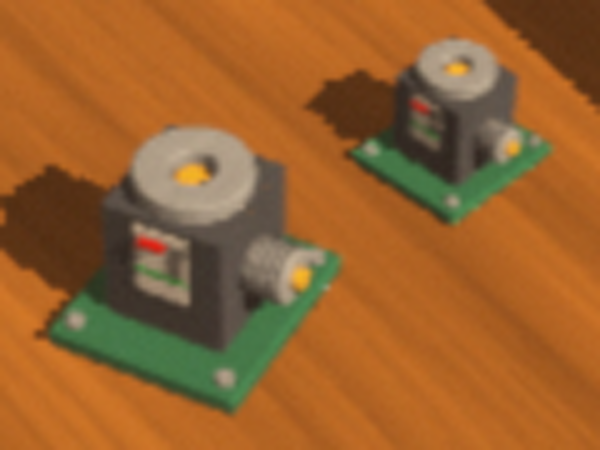

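View pics/cB.png

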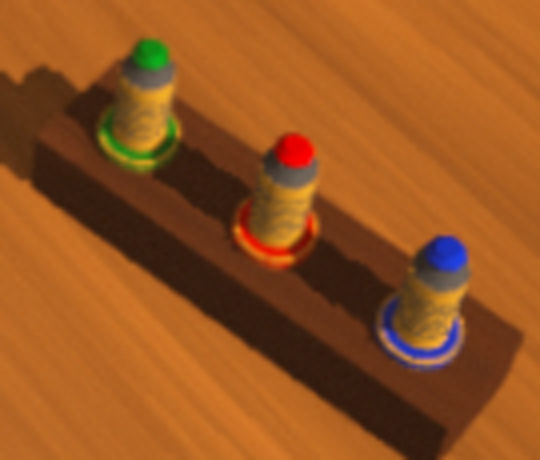

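Candidates: two chucks in the scene picture, at (289,232) and at (341,204). The first is larger (its ring is about 52 mm across in depth and its top is near 82 mm), so it is the one meant. The red dop is the middle of three, at scene (405,340), and has both a red flange and a red stone. Next I take wrist close-ups of both.

```bash
cat >> h.py <<'E'
a=np.deg2rad(11.5)
def rot(z): 
    z=np.array([z[0],z[1],0.])/np.hypot(*z[:2]); y=np.array([0,0,-1.]); return np.c_[np.cross(y,z),y,z]
Z=np.array([np.cos(a),np.sin(a)])
E
python3 - <<'E'
from h import *
for n,pos in (('chuck',[.555,-.16]),('red',[.5665,.2055])):
    sols=[]
    for sg in (1,-1):
        q=solver.inverse_kinematics(np.array([*pos,.20]),rot(sg*Z)); print(n,sg,None if q is None else np.round(q,2))
E
```

```text
chuck 1 [-0.49  0.49  0.95  1.84 -0.46  1.04  0.84]
chuck -1 [-0.68  0.74  1.35  1.85 -0.78  1.22 -2.01]
red 1 [-0.76  0.42  0.47  1.76 -0.22  1.01 -0.01]
red -1 [-0.28  0.41 -0.16  1.73  0.07  1.01  2.88]
```

Run:
```python
from h import *
print(env.sense()['t'])
for n,pos in (('chuck',[.555,-.16]),('red',[.5665,.2055])):
    env.reach(np.array([*pos,.20 if n=='red' else .22]),rot(Z))
    p,d,i,R,t=wrist('w_'+n); P,u,v=cloud(d,i,R,t)
    np.savez(f'pics/w_{n}_cl.npz',P=P,u=u,v=v,R=R,t=t)
    s=env.sense(); print(n,s['t'],s['ee_pos'],s['wrist_force'])
    for k in (['seat','stop_ring'] if n=='chuck' else ['red_grip','red_shoulder','green_grip','blue_grip']):
        print(k,[(np.round(r['at'],4).tolist(),round(r['score'],2)) for r in tip_of('wrist',k)][:3])
```

```text
0.7
chuck 3.7917 [ 0.55530875 -0.15912014  0.21986932] [-0.0240934  -0.75778105  0.64479682]
seat [([0.4041, -0.1673, 0.057], 0.71), ([0.553, -0.1617, 0.0833], 0.65)]
stop_ring [([0.4096, -0.1672, 0.0501], 0.84), ([0.5539, -0.1574, 0.0754], 0.57)]
red 5.3083 [0.56713115 0.203361   0.20037594] [ 0.00337995 -0.82406239 -0.13369052]
red_grip [([0.5655, 0.2033, 0.067], 0.97), ([0.5619, 0.2032, 0.0398], 0.65)]
red_shoulder [([0.5599, 0.207, 0.0413], 0.77)]
green_grip [([0.5807, 0.1289, 0.0654], 0.7)]
blue_grip [([0.5456, 0.2792, 0.0698], 0.93), ([0.7687, 0.2174, 0.0019], 0.52), ([0.5678, 0.2047, 0.066], 0.26)]
```

View pics/w_chuck.png

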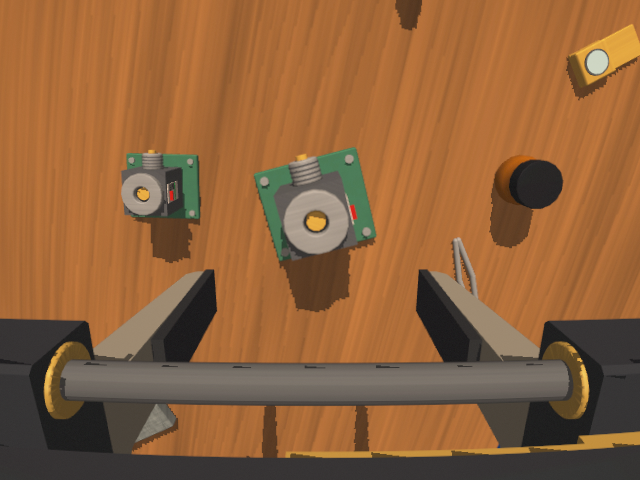

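View pics/w_red.png

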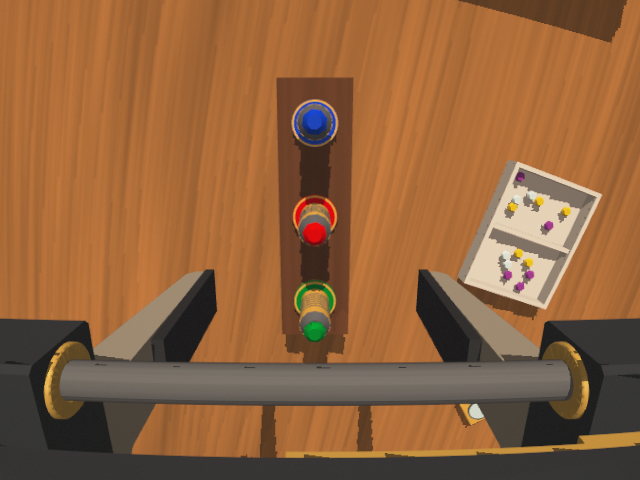

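Wrist views: the large chuck's ring is at (316,221) with the small one at (143,193). The red dop has its flange at (314,215) and stone at (314,233), between blue (314,122) and green (315,328). The rack is square to the jaws.

Run:
```python
from h import *
from scipy.optimize import least_squares
def circ(xy):
    r=least_squares(lambda c:np.hypot(*(xy-c[:2]).T)-c[2],[*xy.mean(0),.02],loss='soft_l1',f_scale=.001).x; return np.round(r,4)
def rayz(px,i,R,t,z):
    q=cv2.undistortPoints(np.array(px,float).reshape(-1,1,2),i['intrinsics'],i['dist_coeffs']).reshape(-1,2)
    D=np.c_[q[:,0],-q[:,1],-np.ones(len(q))]@R.T; return t+D*((z-t[2])/D[:,2])[:,None]
i=viewer.camera_info('wrist')
for n,c0 in(('chuck',(.555,-.16)),('red',(.566,.2055))):
    a=np.load(f'pics/w_{n}.npz');b=np.load(f'pics/w_{n}_cl.npz');P,u,v,R,t=[b[k] for k in('P','u','v','R','t')]
    near=np.hypot(P[:,0]-c0[0],P[:,1]-c0[1])<.045
    if n=='chuck':
        m=near&(P[:,2]>.0785)&(P[:,2]<.09); print('ring top z',np.median(P[m,2]),m.sum())
        M=np.zeros((480,640),np.uint8); M[v[m],u[m]]=255; M=cv2.morphologyEx(M,cv2.MORPH_OPEN,np.ones((3,3)))
        cs,h=cv2.findContours(M,cv2.RETR_CCOMP,cv2.CHAIN_APPROX_NONE)
        for k in cs:
            if len(k)>15: print('contour',len(k),circ(rayz(k,i,R,t,np.median(P[m,2]))[:,:2]), cv2.boundingRect(k))
    else:
        p=a['p'].astype(int)[v,u]
        for nm,cc,c1 in(('red',(p[:,0]>150)&(p[:,1]<110)&(p[:,2]<110)&(p[:,0]>2*p[:,1]),(.566,.2055)),('blue',(p[:,2]>100)&(p[:,0]<p[:,2]*.6),(.551,.28)),('green',(p[:,1]>90)&(p[:,0]<p[:,1]*.6),(.583,.132))):
            nr=np.hypot(P[:,0]-c1[0],P[:,1]-c1[1])<.04
            m=cc&nr&(P[:,2]>.03)&(P[:,2]<.06); st=cc&nr&(P[:,2]>.085)
            print(nm,m.sum(),'flange z',np.median(P[m,2]) if m.sum() else 0,'stone n',st.sum(),(P[st].min(0)+P[st].max(0))/2,np.percentile(P[st],98,0))
            if m.sum()>10: 
                k=np.c_[u[m],v[m]]; h=cv2.convexHull(k.astype(np.int32)); print('  hull circ',circ(rayz(h,i,R,t,np.median(P[m,2]))[:,:2]))
```

```text
ring top z 0.08089401667745502 2694
contour 179 [ 0.5538 -0.1598  0.0249] (284, 191, 64, 63)
contour 77 [ 0.554  -0.1596  0.0101] (301, 210, 31, 26)
red 279 flange z 0.0454831440816611 stone n 366 [0.5659651 0.2050838 0.0959056] [0.57151112 0.21127332 0.10488506]
  hull circ [0.564  0.2054 0.0172]
blue 301 flange z 0.04545308060706055 stone n 445 [0.55056571 0.27676488 0.09735773] [0.5570745  0.28435794 0.1052688 ]
  hull circ [0.5496 0.277  0.0159]
green 191 flange z 0.04540455301971724 stone n 323 [0.57961702 0.13134352 0.09794458] [0.58622113 0.13773243 0.10498287]
  hull circ [0.5785 0.1325 0.0167]
```

```bash
cat >> h.py <<'E'
def fine(p,rate=.1,n=2):
    p=np.array(p,float); cmd=p.copy()
    for k in range(n):
        env.movel(cmd,frame=rot(Z),rate=rate); e=p-np.array(env.sense()['ee_pos']); cmd=cmd+e
    return np.round(e*1e3,2)
E
python3 - <<'E'
from h import *
R=[.565,.2052]
print(fine([*R,.13]))
print(fine([*R,.053],.08))
s=env.sense();print(s['t'],s['ee_pos'],s['wrist_force'])
effector.grasp(30); s=env.sense();print(s['t'],s['gripper_width'],s['ee_pos'],s['wrist_force'])
p,d,i,Rr,t=wrist('grasp')
E
```

```text
[ 0.28 -0.26 -0.09]
[ 0.37 -0.1   0.17]
7.9667 [0.5646281  0.20530148 0.05282524] [-0.20864939 -0.09402088 -0.50434246]
9.0083 0.023159096643892176 [0.56483391 0.20518122 0.05256542] [ 0.95342011 -0.10151767 -1.07253998]
```

View pics/grasp.png

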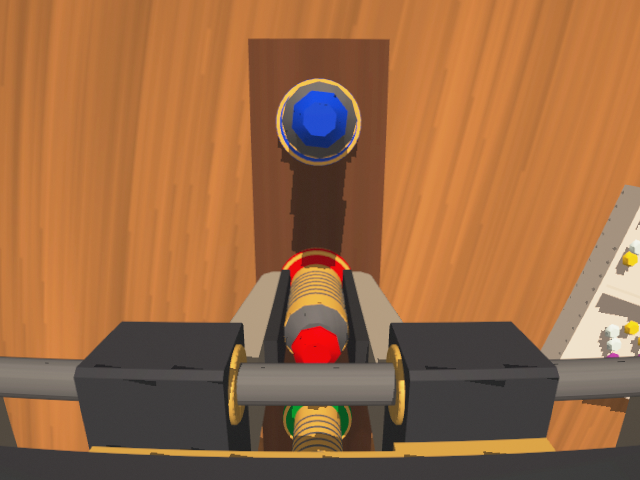

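The dop is gripped at (316,300), width 23 mm, with the pads on the brass body and clear of the flange and stone. Now I lift and check.

Run:
```python
from h import *
effector.grasp(50)
print(env.sense()['gripper_width'])
print(fine([.565,.2052,.17],.12,1))
s=env.sense();print(s['t'],s['gripper_width'],s['ee_pos'],s['wrist_force'],s['moment'])
p,d,i,R,t=wrist('lift'); P,u,v=cloud(d,i,R,t)
Rt=np.array(s['tcp_rot']); Q=(P-s['ee_pos'])@Rt  # tool coords
c=p.astype(int)[v,u]
m=(np.abs(Q[:,0])<.04)&(np.abs(Q[:,2])<.03)&(Q[:,1]>-.06)&(Q[:,1]<.04)&(c[:,0]>130)&(c[:,0]>2.2*c[:,1])&(c[:,0]>2*c[:,2])
fl=m&(Q[:,1]>-.005); st=m&(Q[:,1]<-.03)
for n,k in(('flange',fl),('stone',st)): print(n,k.sum(),Q[k].min(0) if k.any() else'',Q[k].max(0) if k.any() else '',np.median(Q[k],0))
print([(np.round((np.array(r['at'])-s['ee_pos'])@Rt,4).tolist(),round(r['score'],2)) for r in tip_of('wrist','red_grip')])
print([(np.round((np.array(r['at'])-s['ee_pos'])@Rt,4).tolist(),round(r['score'],2)) for r in tip_of('wrist','red_shoulder')])
p,d=viewer.read_camera('scene'); cv2.imwrite('pics/lift_s.png',cv2.resize(p[180:420,280:520,::-1],(600,600)))
print(np.round(Rt,4))
```

```text
0.023458530765181573
[0.67 0.06 0.81]
10.4 0.022693353602455193 [0.56433217 0.20514207 0.16918901] [-0.60909881  0.95935385 -2.74988114] [-0.07038678  0.10045311 -0.00773236]
flange 759 [-0.01718608 -0.00402718 -0.01763704] [-0.00309772  0.0138323   0.01456965] [-0.01112685  0.00737723 -0.00155644]
stone 1468 [-0.00733772 -0.05333045 -0.01074559] [ 0.00897534 -0.03708325  0.00728343] [-0.00105271 -0.05023463 -0.00156793]
[([0.0006, -0.0129, 0.002], 0.65)]
[([-0.0025, 0.011, -0.0043], 0.57)]
[[ 1.995e-01 -1.500e-03  9.799e-01]
 [-9.799e-01 -6.000e-04  1.995e-01]
 [ 3.000e-04 -1.000e+00 -1.600e-03]]
```

View pics/lift.png

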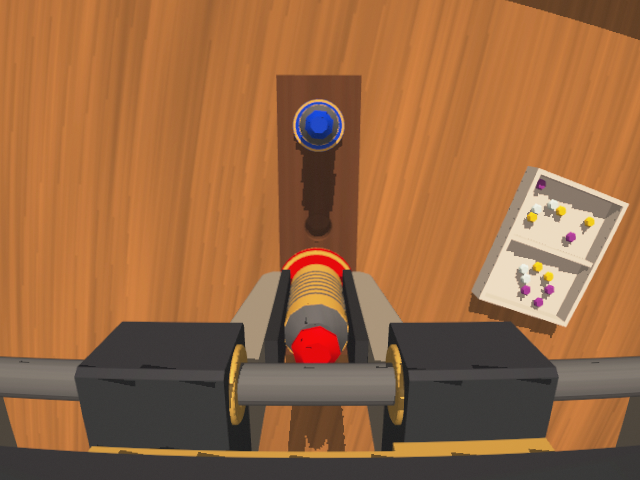

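View pics/lift_s.png

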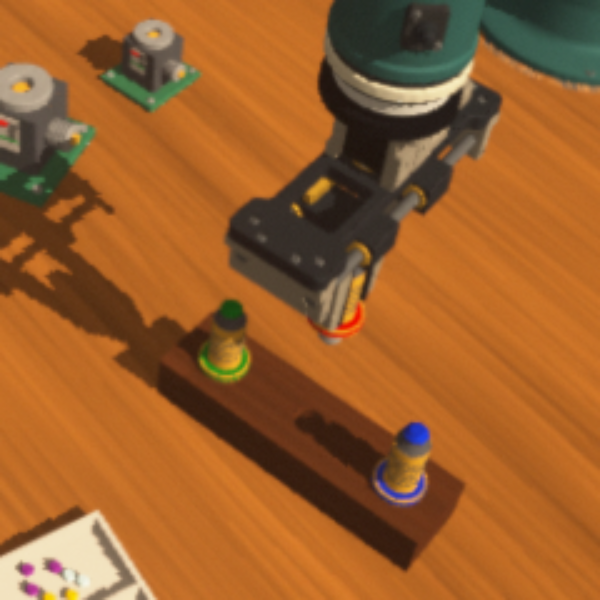

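The dop is lifted straight: the flange is centred about (+0.8, −1.5) mm in the tool by the wrist camera. I'll correct for that offset at the chuck.

Run:
```python
from h import *
C=[.5552,-.1586]
effector.grasp(60)
env.movel(np.array([.565,.2052,.19]),frame=rot(Z),rate=.12)
print(fine([*C,.19],.15,1))
print(fine([*C,.135],.12,2))
env.pause(.2)
s=env.sense();print(s['t'],s['gripper_width'],s['ee_pos'],s['wrist_force'],s['moment'])
p,d,i,R,t=wrist('over')
p,d=viewer.read_camera('scene'); cv2.imwrite('pics/over_s.png',cv2.resize(p[140:280,220:380,::-1],None,fx=4,fy=4,interpolation=cv2.INTER_CUBIC))
```

```text
[-0.14 -0.7   0.09]
[-0.21 -0.3  -0.45]
14.7667 0.0229933178834792 [ 0.55512775 -0.15820953  0.13503117] [-0.13739628  0.29932232 -3.55340623] [-0.07696012  0.04403844  0.01731165]
```

View pics/over.png

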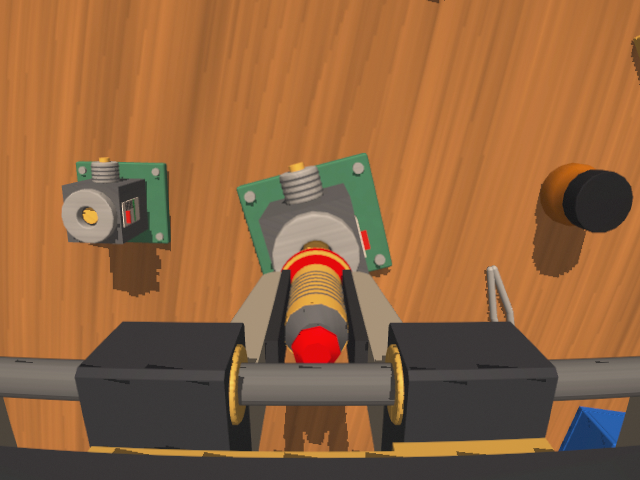

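View pics/over_s.png

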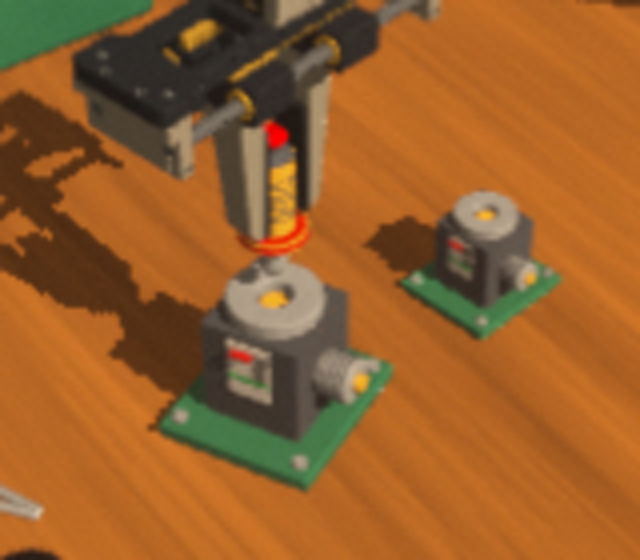

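Wrist view: ring and dop are both centred on column 316, and the shank stands over the bore. Descending with force monitoring.

Run:
```python
from h import *
C=np.array([.5552,-.1586]); off=np.zeros(2)
f0=np.array(env.sense()['wrist_force'])
z=.122
while z>.1045:
    env.movel(np.array([*(C+off),z]),frame=rot(Z),rate=.04)
    s=env.sense(); f=np.array(s['wrist_force'])-f0; print(round(z,4),round(s['t'],2),np.round(np.array(s['ee_pos'])*1e3,1),np.round(f,1),np.round(s['moment'],2))
    e=C-np.array(s['ee_pos'])[:2]
    if abs(f[:2]).max()<1.5: off=np.clip(off+.5*e,-.002,.002)
    if f[2]>14 or abs(f[:2]).max()>8: print('STOP');break
    z-=.003
viewer.read_camera('scene')
p,d=viewer.read_camera('scene'); cv2.imwrite('pics/in_s.png',cv2.resize(p[140:280,220:380,::-1],None,fx=4,fy=4,interpolation=cv2.INTER_CUBIC))
```

```text
0.122 15.33 [ 555.  -158.7  121.7] [ 0.4 -0.5  1. ] [-0.09  0.1   0.01]
0.119 15.58 [ 555.3 -158.5  118.9] [-0.  -0.5  0.2] [-0.11  0.   -0.03]
0.116 15.83 [ 555.2 -158.5  115.8] [ 0.1 -0.6 -0.5] [-0.06 -0.02 -0.04]
0.113 16.08 [ 555.2 -158.6  112.8] [-0.6 -0.2 -0.2] [-0.04  0.02  0.01]
0.11 16.33 [ 555.5 -158.7  110.3] [-1.8 -0.3  5.1] [0.05 0.43 0.01]
0.107 16.58 [ 555.5 -158.7  107.2] [-0.8 -0.3  6.9] [0.07 0.43 0.02]
```

View pics/in_s.png

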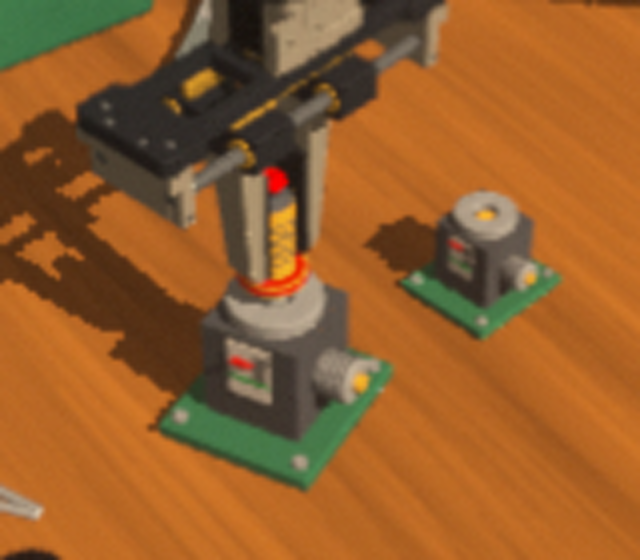

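The shank is in the bore and the spring force matches about 5 mm of travel (6.9 N). Continuing slowly to the ring.

Run:
```python
from h import *
C=np.array([.5552,-.1586]); f0z=-3.4
z=.1045
while z>.086:
    env.movel(np.array([*C,z]),frame=rot(Z),rate=.03); 
    F=[];
    for k in range(3): env.pause(.03); s=env.sense(); F.append(s['wrist_force'])
    f=np.mean(F,0)-[0,0,f0z]; print(round(z,4),round(s['t'],2),np.round(np.array(s['ee_pos'])*1e3,1),np.round(f,1),np.round(s['moment'],2))
    if f[2]>19 or abs(f[:2]).max()>10: print('STOP');break
    z-=.002 if z>.0975 else .0005
    if s['t']>32: break
```

```text
0.1045 17.03 [ 555.5 -158.7  104.7] [-0.4  0.5  8.1] [0.04 0.27 0.02]
0.1025 17.38 [ 555.5 -158.7  102.7] [-1.3  0.5  8.5] [ 0.05  0.32 -0.01]
0.1005 17.73 [ 555.5 -158.7  100.8] [-0.5  0.1  9.1] [-0.    0.36  0.02]
0.0985 18.08 [ 555.5 -158.7   98.9] [-1.6  1.2 10.7] [ 0.11  0.41 -0.02]
0.0965 18.43 [ 555.5 -158.7   97. ] [-1.2  0.4 10.7] [0.1 0.4 0. ]
0.096 18.78 [ 555.5 -158.7   96.5] [-1.3  0.8 10.8] [ 0.13  0.39 -0.06]
0.0955 19.13 [ 555.5 -158.8   96.1] [-1.4  0.7 10.9] [ 0.08  0.51 -0.  ]
0.095 19.48 [ 555.5 -158.7   95.6] [-2.   0.4 11.4] [0.12 0.51 0.01]
0.0945 19.83 [ 555.5 -158.8   95.1] [-1.5  0.4 10.9] [ 0.12  0.48 -0.01]
0.094 20.18 [ 555.5 -158.7   94.6] [-1.8  0.9 11.9] [0.09 0.51 0.  ]
0.0935 20.53 [ 555.5 -158.7   94.5] [-2.9  1.4 15. ] [ 0.22  0.82 -0.05]
0.093 20.88 [ 555.5 -158.8   94.5] [-4.   1.5 19.4] [ 0.31  1.12 -0.07]
STOP
```

Contact with the ring came at TCP z = 94.5 mm, as predicted, and the position stays put while the force rises. One half-step more, then check.

Run:
```python
from h import *
env.movel(np.array([.5552,-.1586,.0926]),frame=rot(Z),rate=.02)
for k in range(4):
    env.pause(.25); s=env.sense(); print(round(s['t'],2),np.round(np.array(s['ee_pos'])*1e3,2),np.round(np.array(s['wrist_force'])+[0,0,3.4],1),s['gripper_width'])
Rt=np.array(s['tcp_rot']); print(np.round(Rt[:,1],4))
p,d,i,R,t=wrist('home')
p,d=viewer.read_camera('scene'); cv2.imwrite('pics/home_s.png',cv2.resize(p[140:280,220:380,::-1],None,fx=4,fy=4,interpolation=cv2.INTER_CUBIC))
for k in ['red_shoulder','green_grip','blue_grip']: print(k,[(np.round(r['at'],4).tolist(),round(r['score'],2)) for r in tip_of('scene',k)][:2])
print(env.sense()['t'])
```

```text
21.38 [ 555.56 -158.75   94.46] [-5.8  2.4 22.4] 0.02328535524368133
21.63 [ 555.54 -158.79   94.47] [-5.2  1.4 22.1] 0.023155360972612633
21.88 [ 555.54 -158.8    94.44] [-5.3  3.  22.2] 0.02292819653243769
22.13 [ 555.56 -158.73   94.44] [-4.7  2.7 21.3] 0.02321951834210834
[ 0.001   0.0013 -1.    ]
red_shoulder [([0.5562, -0.1671, 0.0815], 0.69)]
green_grip [([0.584, 0.1309, 0.0651], 0.8), ([0.5559, -0.1626, 0.0693], 0.18)]
blue_grip [([0.5501, 0.2776, 0.0693], 0.76)]
22.3833
```

View pics/home.png

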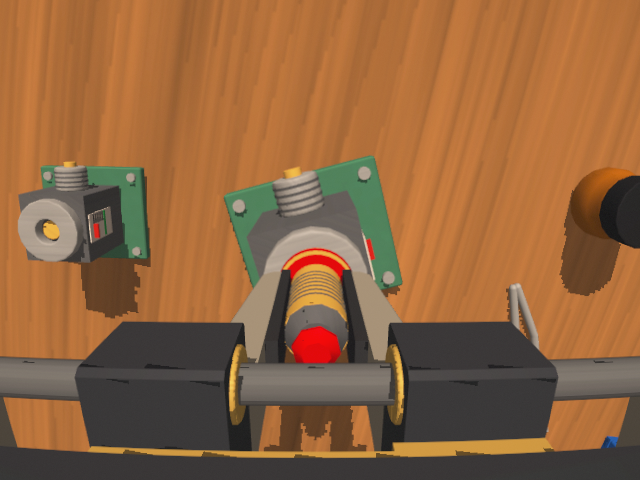

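View pics/home_s.png

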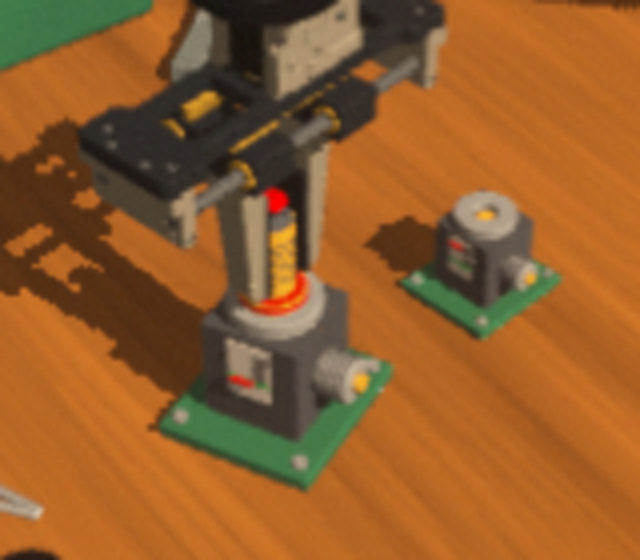

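The flange is flush on the ring, the red pointer has dropped to the green line (scene crop (240,381)), and the dop is upright. The push is steady at about 22 N, roughly 10 N of it on the ring. Handing in.

Run:
```python
from h import *
print(workorder.finish_job()); s=env.sense(); print(s['t'],s['ee_pos'],s['wrist_force'])
```

```text
the job is handed in; nothing more can be done
None
the job is handed in; nothing more can be done
```

I took the red dop from the middle hole of the rack by its brass body and pushed its shank into the larger chuck. The job was handed in with the gripper still holding it pressed down; it reports no verdict. It took about 22 s of the 43 s allowed.

**Seating:** The flange met the stop ring at a tool height of 94.5 mm, as calculated beforehand. The height did not change as I pushed harder, so the dop did not slip in the fingers.

**Push:** It held steady at about 22 N in all. I estimate 10–11 N of that is on the ring, inside the 3–25 N range. There is also a small sideways load of about 5 N, from the tool target being a few tenths of a millimetre off.

**Pictures:** The flange looks flush on the ring and the red pointer is at the green line. The tool is within 0.1° of vertical.

**Other dops:** The network puts the green and blue grip points within about 6 mm (green) and 3 mm (blue) of the first readings. The shift is mostly in height and close to the network's own error. I saw no sign that the bystanders moved, but did not measure them.

**One disagreement:** The network's reading of the flange centre was about 8 mm off the seat in y (−0.167 against −0.159). I did not rely on it, because the shank being in the bore, the force profile and the pictures all contradict it.

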